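# Slide the tube rack away under the bench riser

### The job

Put the rack of open tubes away under the clear bench riser, in the free space between the two tip boxes: slide it along the bench, never lifting or tipping it, and push it in straight until its near end is flush with the riser's front edge. Leave the tip boxes and everything else on the bench where they stand.

Things in the scene. Friction and masses are not known exactly. Their poses are not given: they have to be found in the camera images.
- rack: Moulded rack of 15 open clear tubes (fixed in it): 130 mm long (its x), 80 wide (its y), 60 high, tubes to 78 mm. Origin: centre of underside; z up. Starts in front of the riser, x axis within 0.35 rad of world x. Ends are plain upright faces; long sides flat, with a window 30 to 44 mm up. 0.25 to 0.5 kg, loose; it may tip if a long side is pushed high, but slides if pushed 20 to 30 mm up.
- riser: Fixed bench riser: clear acrylic board 200 mm deep (its x), 720 wide (its y), 8 thick, aluminium front edge, on four 16 mm posts near the corners. Underside 100 mm above the bench, top 108 mm. Origin on the bench under the board's middle; x points to the back, away from the robot: the front edge is at x = -100 mm. Open front and back, no stop behind the free space.
- riser_front (a point): Middle of the riser's front edge, at the underside of the board (100 mm above the bench); axes as the riser's.
- tipbox_left: The tip box on the left (+y) of the free space: a closed lidded box of pipette tips, 125 mm deep (x), 88 mm wide (y), 70 mm high, 0.3 kg, loose under the riser, square to it, its near face 1 to 5 mm behind the riser's front edge. Origin at the centre of its underside.
- tipbox_right: The same kind of tip box on the right (-y) of the free space. Between the two the free space is 100 to 106 mm wide.
- freezer_box: Flat square cardboard box with a lid, 134 x 134 x 52 mm, under the left end of the riser; a bystander. Origin at the centre of its underside.
- microtube_rack: Low flat rack of small tubes, 110 x 200 x 26 mm (37 mm with tubes), on the bench to the left; a bystander. Origin at the centre of its underside.
- timer: Small digital timer, 66 mm wide and 60 mm high, on top of the riser near its left end; a bystander. Origin at its foot.
- bottle: Amber bottle, 60 mm thick, 115 mm high, on top of the riser near its right end; a bystander. Origin at its foot.
- pipette: Hand pipette, 230 mm long, lying on the bench to the right; a bystander. Origin on the bench under its middle.
- marker: Marker pen, 140 mm long, lying on the bench to the left of the rack; a bystander. Origin on the bench under its middle.

How it is judged:
By the outcome, as a careful person would: the job done as asked, in the order asked, and still so for the second after the job is handed in, with the robot touching nothing.
It also fails if it takes over 54 s, if anything falls off the work surface, if the arm or the gripper's body presses on something with over 40 N, if the wrist force passes 120 N, or if a joint passes its speed limit or range.

### The arm

A 6-joint arm with a two-finger parallel gripper is mounted at the origin on the work surface. World frame = base frame: x ahead of the robot, y to its left, z up, the work surface at z = 0. Lengths are in m, angles in rad, forces in N, time in s.
With the tool pointing down it reaches from about 0.275 to 1 m from the base axis. Payload 8.4 kg.
Tool frame: the origin (TCP) lies on the centre line of the jaws, within the pads' length; the fingertips stand 17 mm ahead of it and the grasp point (between the pads) lies 2 mm behind it (bot.tcp_to_tips is the y of the fingertips in the tool frame, in m); y points along the fingers, z is the direction in which the jaws open and shut, and the axes are right-handed (so a half turn about y gives the same grasp; the last joint's range is limited). The gripper opens to 85 mm and grips with 20 to 120 N. Pads are 22 mm wide; open, the fingers measure 114 mm over their backs; the gripper's body (76 mm by 85 mm) begins 54 mm behind the grasp point. The pads swing forward as they close: fully open they stand 13 mm farther back than shut.
Start: joints at [-1.233, 0.353, 1.633, -0, 1.155, -0.002], TCP at [0.208, -0.589, 0.248] pointing down, gripper open.
Joint ranges: [-2.63, 2.63], [-0.92, 2.1], [0.06, 2.66], [-1.3, 4.44], [0, 2.69], [-3.02, 3.02]. Speed limits (rad/s): [2.22, 2.22, 2.79, 3.14, 3.14, 3.14].

### API

Orientations are given as a unit quaternion [x, y, z, w].
In Python, from workcell import bot, hand, kinematics, get_obs, vision, hand_in gives the robot as it stands. The module is installed in compiled form; this text tells all that it offers. Calls block until the motion is done:
- bot.reach(position, orientation): joint-space move of the TCP to a pose.
- bot.servo_line(position, ori=None, velocity=0.15): straight line of the TCP; ori=None keeps the orientation; velocity is the mean speed in m/s.
- bot.goto_joints(angles): joint-space move.
- hand.move_gripper(opening, strength=None): finger opening in m; strength is the grip in N (None keeps the last); returns when the fingers have stopped.
- bot.dwell(seconds).
- kinematics.solve_ik(position, orientation): joint angles nearest the present ones, or None.
- get_obs(): the state.
- vision.read_camera(name): name is "scene" or "top" or "wrist"; returns a dict with "frame" (420x560x3 uint8, red, green, blue), "intrinsics" (3x3 intrinsics, pixels), "view" (4x4, takes a point from world to camera coordinates). Camera axes: x right, y down, z forward; pixel columns grow to the right and rows downward; lengths in m; the calibration is good to about 2 mm. A picture is of the moment at which its call begins. There is no depth.
A pose or a line that the arm cannot do raises bot.IKError and nothing moves.
- hand_in(): hands the job in, once; it reports no verdict.
The state is a dict: "time_s": time; "joint_pos": joint angles; "joint_vel": joint speeds; "joint_efforts": joint torques, N m; "position": TCP position; "orientation": TCP orientation; "wrist_force": force on the tool from outside, world axes, zero at the start; "ft_torque": the same for the moment, N m; "gripper_width": finger opening in m.
Only numpy, scipy, OpenCV 4.12 (cv2) and the standard library are available. Lean on these libraries where they do the work, as an engineer would, in place of code of your own. Each camera call takes 0.05 s, during which the arm holds its last target.

## Working session

There is one attempt and no reset: what is moved stays moved. The work goes in short steps, each a Python script; the robot and the scene stay as the last script left them, time stands still between calls to the robot, and variables do not carry over. Pictures are saved under pics/ and viewed, and the job is handed in when it is done.

```bash
mkdir -p pics; python3 - <<'E'
from workcell import *
from workcell import bot,vision,get_obs
import cv2,numpy as np
for n in ("scene","top","wrist"):
    c=vision.read_camera(n); cv2.imwrite(f"pics/{n}0.png",c["frame"][:,:,::-1]); 
    np.savez(f"{n}0.npz",**c)
    print(n,c["intrinsics"].round(1).tolist(),np.linalg.inv(c["view"])[:3].round(3).tolist())
o=get_obs();print({k:np.round(v,3).tolist() for k,v in o.items()},bot.tcp_to_tips)
E
```

```text
scene [[440.6, 0.0, 276.0], [0.0, 440.6, 209.1], [0.0, 0.0, 1.0]] [[0.184, 0.745, -0.641, 1.321], [0.983, -0.144, 0.116, -0.192], [-0.006, -0.652, -0.759, 1.001]]
top [[504.9, 0.0, 286.4], [0.0, 504.9, 213.7], [0.0, 0.0, 1.0]] [[0.041, -0.973, 0.228, 0.253], [-0.999, -0.041, 0.003, -0.069], [0.006, -0.228, -0.974, 1.423]]
wrist [[343.0, 0.0, 281.5], [0.0, 343.0, 212.8], [0.0, 0.0, 1.0]] [[0.333, -0.891, -0.309, 0.288], [-0.943, -0.314, -0.109, -0.561], [0.0, 0.327, -0.945, 0.373]]
{'time_s': 0.15, 'joint_pos': [-1.233, 0.354, 1.634, 0.0, 1.155, -0.002], 'joint_vel': [-0.001, -0.003, -0.002, -0.0, -0.001, -0.002], 'joint_efforts': [0.001, -60.564, -34.234, 0.0, 0.006, -0.0], 'position': [0.208, -0.589, 0.248], 'orientation': [-0.12, 0.697, -0.697, 0.119], 'wrist_force': [0.283, 0.858, -0.183], 'ft_torque': [0.071, 0.002, 0.017], 'gripper_width': 0.085} 0.017
```

View pics/scene0.png

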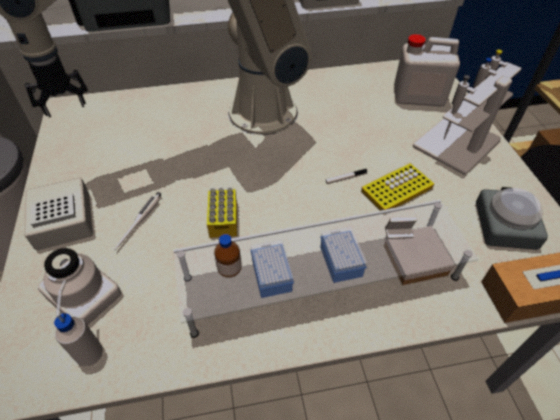

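View pics/top0.png

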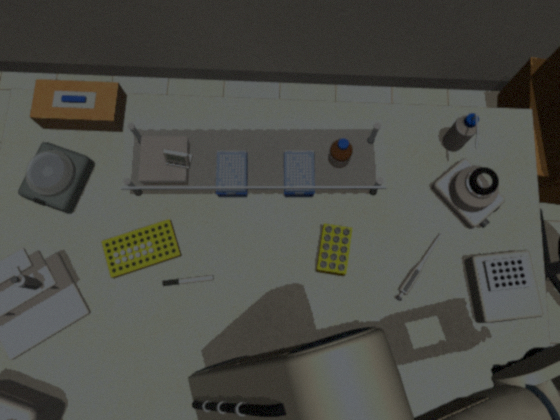

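View pics/wrist0.png

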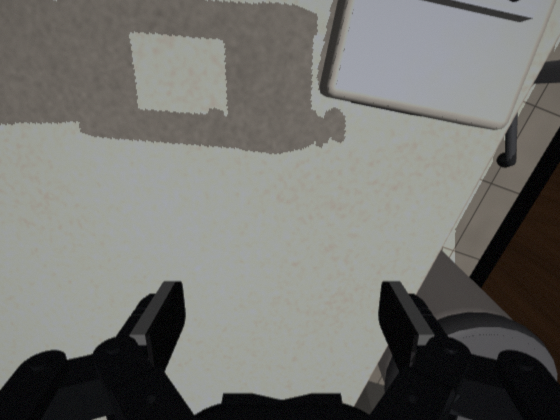

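The scene view shows the yellow rack at (222,210) and the tip boxes at (272,268) and (343,254). In the top view the rack is at (335,249), the boxes are at (232,173) and (299,173), and the riser's front edge is near row 188. Next I'll measure these by colour.

```bash
cat > h.py <<'E'
import numpy as np,cv2
def ray(c,u,v):
    K=c["intrinsics"];V=c["view"];R=V[:3,:3];t=V[:3,3]
    d=R.T@np.linalg.solve(K,np.array([u,v,1.0])); return -R.T@t,d
def onz(c,uv,z):
    o,d=ray(c,*uv); return o+d*(z-o[2])/d[2]
def tri(obs):
    A=np.zeros((3,3));b=np.zeros(3);P=[]
    for c,uv in obs:
        o,d=ray(c,*uv);d=d/np.linalg.norm(d);M=np.eye(3)-np.outer(d,d);A+=M;b+=M@o;P.append((o,d))
    x=np.linalg.solve(A,b)
    return x,[np.linalg.norm(np.cross(x-o,d)) for o,d in P]
def proj(c,p):
    q=c["view"][:3,:3]@np.asarray(p)+c["view"][:3,3];q=c["intrinsics"]@q;return q[:2]/q[2]
def yellow(f):
    h=cv2.cvtColor(f,cv2.COLOR_RGB2HSV);return cv2.inRange(h,(22,140,60),(38,255,255))
def load(n): return dict(np.load(n+".npz"))
def crop(f,x0,y0,w,h,s,name):
    cv2.imwrite(name,cv2.resize(f[y0:y0+h,x0:x0+w,::-1],None,fx=s,fy=s,interpolation=cv2.INTER_CUBIC))
E
python3 - <<'E'
from h import *
t=load("top0");s=load("scene0")
for n,c in(("top",t),("scene",s)):
    m=yellow(c["frame"]);m=cv2.morphologyEx(m,cv2.MORPH_CLOSE,np.ones((5,5)))
    cs,_=cv2.findContours(m,0,1)
    for k in cs:
        if cv2.contourArea(k)>200:
            r=cv2.minAreaRect(k);b=cv2.boxPoints(r);print(n,np.round(r[0]),cv2.contourArea(k));
            for z in(0.06,0.0): print(z,[onz(c,p,z)[:2].round(3).tolist() for p in b])
crop(t["frame"],210,130,180,150,4.4,"pics/tc.png")
crop(s["frame"],180,170,220,140,3.6,"pics/sc.png")
E
```

```text
top [334. 249.] 1189.5
0.06 [[0.42, -0.15], [0.549, -0.166], [0.54, -0.247], [0.411, -0.229]]
0.0 [[0.427, -0.154], [0.562, -0.17], [0.553, -0.254], [0.418, -0.237]]
top [140. 248.] 2613.0
0.06 [[0.472, 0.442], [0.545, 0.258], [0.447, 0.217], [0.377, 0.398]]
0.0 [[0.482, 0.464], [0.558, 0.273], [0.456, 0.229], [0.382, 0.418]]
scene [222. 213.] 589.0
0.06 [[0.414, -0.234], [0.43, -0.15], [0.598, -0.172], [0.583, -0.248]]
0.0 [[0.357, -0.236], [0.374, -0.148], [0.552, -0.17], [0.536, -0.252]]
scene [398. 187.] 1737.5
0.06 [[0.489, 0.209], [0.401, 0.433], [0.528, 0.425], [0.604, 0.215]]
0.0 [[0.436, 0.235], [0.342, 0.472], [0.477, 0.464], [0.558, 0.241]]
```

View pics/tc.png

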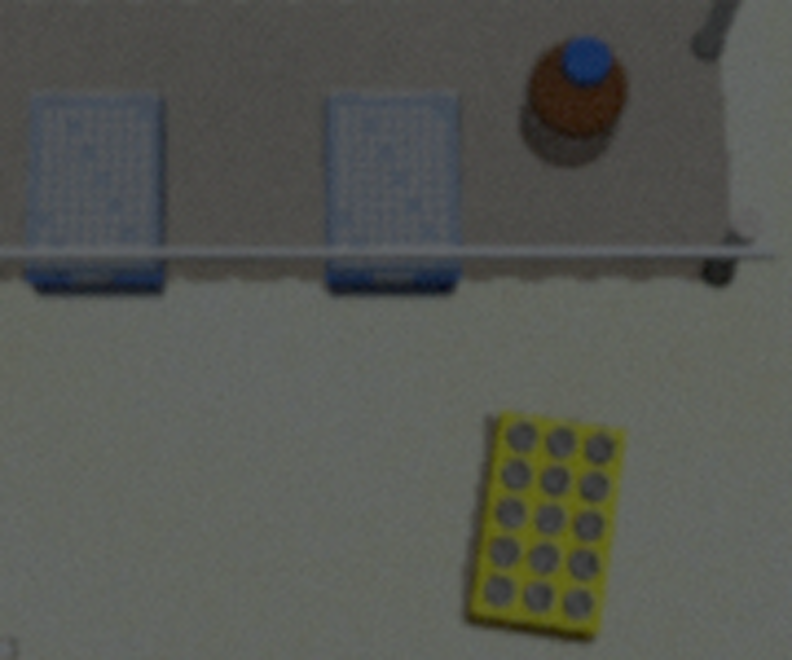

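View pics/sc.png

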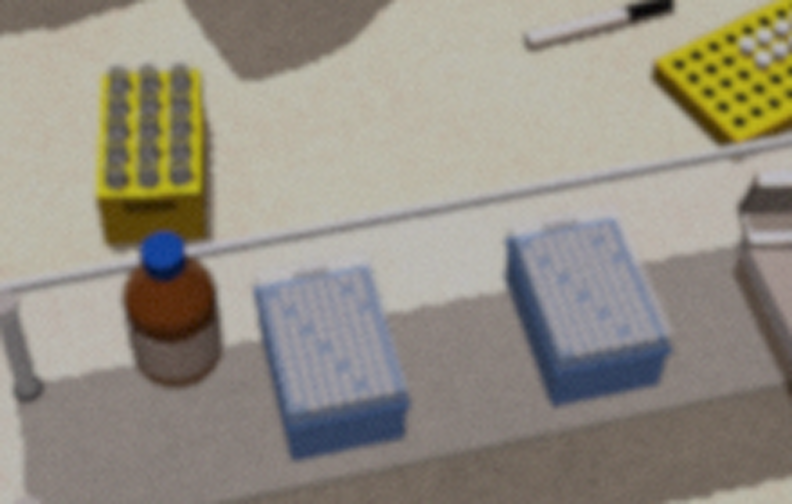

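```bash
cat >> h.py <<'E'
from scipy.spatial.transform import Rotation as Ro
def quat(yaw,tilt,s=1):
    """tool y = forward(yaw)*sin(tilt) - z*cos(tilt); jaws along s*left"""
    f=np.array([np.cos(yaw),np.sin(yaw),0]);l=np.array([-np.sin(yaw),np.cos(yaw),0])
    y=f*np.sin(tilt)-np.array([0,0,1])*np.cos(tilt);z=s*l;x=np.cross(y,z)
    return Ro.from_matrix(np.c_[x,y,z]).as_quat()
E
python3 - <<'E'
from h import *
from workcell import kinematics,get_obs
print(Ro.from_quat(get_obs()["orientation"]).as_matrix().round(2))
t=load("top0");s=load("scene0")
T=lambda x,y:(210+(x+.5)/4.4-.5,130+(y+.5)/4.4-.5)
S=lambda x,y:(180+(x+.5)/3.6-.5,170+(y+.5)/3.6-.5)
P=lambda n,a,b:print(n,*[np.round(q,3) for q in tri([(t,T(*a)),(s,S(*b))])])
P("rack far R top",(623,430),(100,195));P("rack far L top",(500,412),(200,195))
P("boxR lid far R",(462,93),(294,412));P("boxR lid far L",(326,93),(406,398))
P("boxL lid far R",(162,92),(558,361));P("boxL lid far L",(28,92),(664,345))
print("box base near z0",[onz(t,T(x,291),0).round(3) for x in(37,163,330,459)])
print("edge z.104",[onz(t,T(x,y),.104).round(3) for x,y in((0,252),(400,251),(775,254))])
for s_ in(1,-1):
  for tilt in(0,.4,.6,.8,1.0):
    for p,yaw in(((.45,-.19,.03),-.13),((.62,-.02,.03),0)):
        q=kinematics.solve_ik(p,quat(yaw,tilt,s_));print(s_,tilt,p,None if q is None else np.round(q,2))
E
```

```text
[[-0.94 -0.    0.33]
 [-0.33  0.   -0.94]
 [-0.   -1.   -0.  ]]
rack far R top [ 0.541 -0.244  0.06 ] [0.001 0.001]
rack far L top [ 0.551 -0.168  0.054] [0. 0.]
boxR lid far R [ 0.759 -0.133  0.064] [0.004 0.004]
boxR lid far L [ 0.758 -0.05   0.056] [0.001 0.001]
boxL lid far R [0.752 0.058 0.062] [0.001 0.001]
boxL lid far L [0.75  0.141 0.055] [0.004 0.004]
box base near z0 [array([0.632, 0.137, 0.   ]), array([0.635, 0.054, 0.   ]), array([ 0.64 , -0.057,  0.   ]), array([ 0.644, -0.142,  0.   ])]
edge z.104 [array([0.628, 0.147, 0.104]), array([ 0.639, -0.1  ,  0.104]), array([ 0.647, -0.332,  0.104])]
1 0 (0.45, -0.19, 0.03) [-0.4   0.48  2.07 -0.    0.59 -1.84]
1 0 (0.62, -0.02, 0.03) [-0.03  0.61  1.78 -0.    0.75 -1.61]
1 0.4 (0.45, -0.19, 0.03) [-0.5   0.43  2.33  1.52  0.14  2.86]
1 0.4 (0.62, -0.02, 0.03) [-0.04  0.53  2.07  0.12  0.14 -1.73]
1 0.6 (0.45, -0.19, 0.03) [-0.56  0.49  2.44  2.52  0.42  1.79]
1 0.6 (0.62, -0.02, 0.03) [-0.05  0.55  2.19  3.    0.2   1.67]
1 0.8 (0.45, -0.19, 0.03) [-0.64  0.64  2.52  2.64  0.82  1.56]
1 0.8 (0.62, -0.02, 0.03) [-0.06  0.63  2.29  3.07  0.58  1.59]
1 1.0 (0.45, -0.19, 0.03) [-0.72  0.86  2.57  2.62  1.24  1.4 ]
1 1.0 (0.62, -0.02, 0.03) [-0.06  0.77  2.35  3.08  0.98  1.57]
-1 0 (0.45, -0.19, 0.03) [-0.4   0.48  2.07 -0.    0.59  1.3 ]
-1 0 (0.62, -0.02, 0.03) [-0.03  0.61  1.78 -0.    0.75  1.54]
-1 0.4 (0.45, -0.19, 0.03) [-0.5   0.43  2.33  1.52  0.14 -0.29]
-1 0.4 (0.62, -0.02, 0.03) [-0.04  0.53  2.07  0.12  0.14  1.41]
-1 0.6 (0.45, -0.19, 0.03) [-0.56  0.49  2.44  2.52  0.42 -1.35]
-1 0.6 (0.62, -0.02, 0.03) [-0.05  0.55  2.19  3.    0.2  -1.48]
-1 0.8 (0.45, -0.19, 0.03) [-0.64  0.64  2.52  2.64  0.82 -1.58]
-1 0.8 (0.62, -0.02, 0.03) [-0.06  0.63  2.29  3.07  0.58 -1.55]
-1 1.0 (0.45, -0.19, 0.03) [-0.72  0.86  2.57  2.62  1.24 -1.74]
-1 1.0 (0.62, -0.02, 0.03) [-0.06  0.77  2.35  3.08  0.98 -1.57]
```

```bash
python3 - <<'E'
from h import *
from workcell import bot,kinematics,get_obs,vision
print(kinematics.solve_ik((.40,-.1,.25),quat(0,.8,-1)))
bot.reach((.42,-.1,.25),quat(0,.8,-1))
o=get_obs();print(o["time_s"],o["joint_pos"].round(2),o["position"].round(3))
c=vision.read_camera("wrist");np.savez("w1.npz",**c);crop(c["frame"],0,0,560,420,1.4,"pics/w1.png")
c=vision.read_camera("scene");crop(c["frame"],0,0,560,420,1.2,"pics/s1.png")
E
```

```text
[-0.54896807 -0.25262293  2.53516007  1.24162654  0.4066761  -0.04677955]
2.075 [-0.5  -0.21  2.51  1.29  0.37 -0.06] [ 0.421 -0.101  0.25 ]
```

View pics/w1.png

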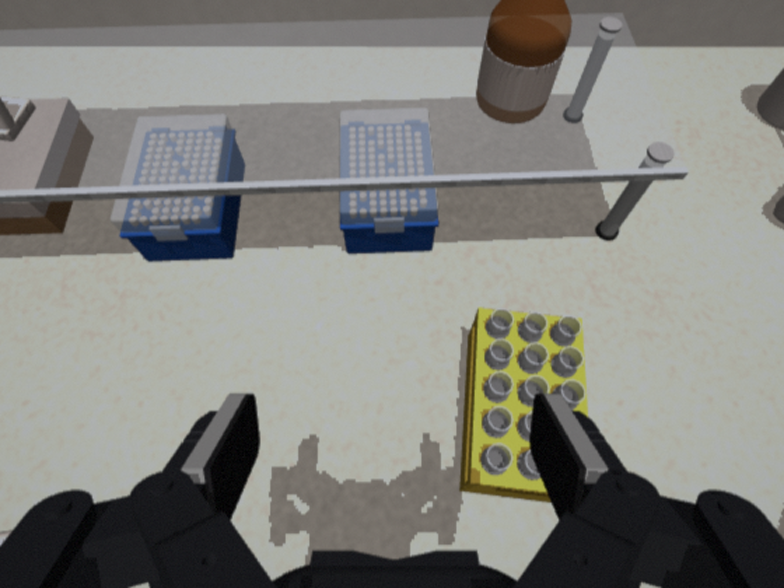

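View pics/s1.png

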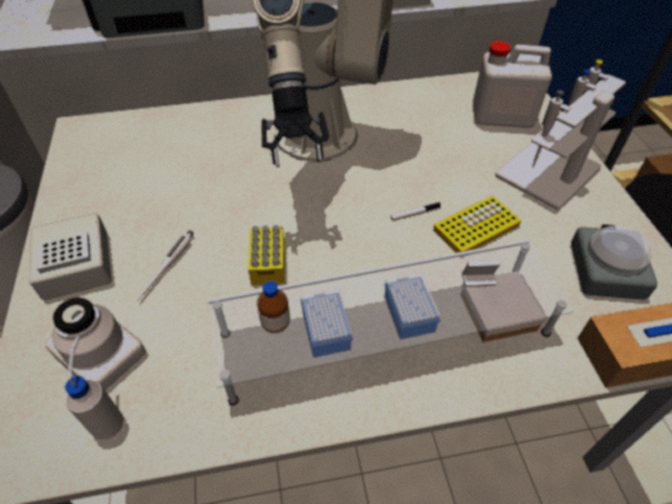

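The wrist view shows the box near-bases at about (107,186)–(166,183) and (246,179)–(310,178) in raw pixels. The riser edge runs along row ~130 with its right end at (489,125), and the rack's corners are visible. Next I'll combine this with the other views.

```bash
python3 - <<'E'
from h import *
t=load("top0");s=load("scene0");w=load("w1")
T=lambda x,y:(210+(x+.5)/4.4-.5,130+(y+.5)/4.4-.5)
W=lambda x,y:((x+.5)/1.4-.5,(y+.5)/1.4-.5)
print("riser right end",tri([(t,T(775,253)),(w,W(685,175))]))
print("edge w z.104",[onz(w,W(x,y),.104).round(4) for x,y in((10,194),(290,187),(685,175))])
print("box base z0",[onz(w,W(x,y),0).round(4) for x,y in((149,260),(234,256),(345,251),(434,249))])
print("lid near z~.045",[onz(w,W(x,y),.045).round(4) for x,y in((122,233),(235,229),(340,222),(436,220))])
print("rack far L/R top",tri([(t,T(500,412)),(w,W(479,309))]),tri([(t,T(623,430)),(w,W(582,318))]))
m=yellow(w["frame"]);m[:200]=0
f=cv2.resize(w["frame"][200:370,310:440],None,fx=4.4,fy=3.5);cv2.imwrite("pics/w1r.png",f[:,:,::-1])
for x,y in((479,309),(582,318),(467,485)): print(onz(w,W(x,y),.06).round(4))
print(onz(w,W(463,493),0))
E
```

```text
riser right end (array([ 0.6480633 , -0.33168756,  0.10328884]), [np.float64(0.0001420455689931285), np.float64(0.00014204556899316496)])
edge w z.104 [array([0.6282, 0.1944, 0.104 ]), array([ 0.6353, -0.0203,  0.104 ]), array([ 0.6476, -0.331 ,  0.104 ])]
box base z0 [array([0.6323, 0.1356, 0.    ]), array([0.6369, 0.0542, 0.    ]), array([ 0.6427, -0.0534,  0.    ]), array([ 0.645 , -0.1405,  0.    ])]
lid near z~.045 [array([0.6328, 0.1391, 0.045 ]), array([0.6371, 0.04  , 0.045 ]), array([ 0.6447, -0.0529,  0.045 ]), array([ 0.647, -0.139,  0.045])]
rack far L/R top (array([ 0.54867504, -0.1667133 ,  0.06516147]), [np.float64(0.00025180974984319305), np.float64(0.0002518097498430657)]) (array([ 0.53999851, -0.24354349,  0.06742352]), [np.float64(0.0002176618586885875), np.float64(0.00021766185868855897)])
[ 0.5513 -0.1675  0.06  ]
[ 0.5435 -0.2466  0.06  ]
[ 0.4226 -0.1492  0.06  ]
[ 0.42265415 -0.15439892  0.        ]
```

View pics/w1r.png

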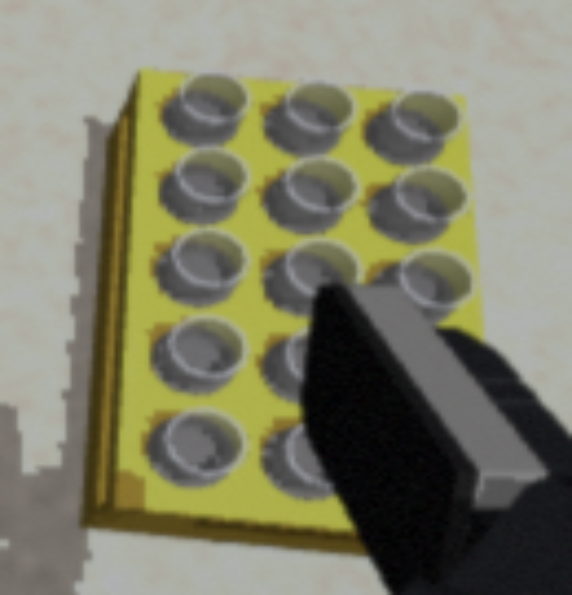

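```bash
python3 - <<'E'
from h import *
from workcell import kinematics,get_obs
w=load("w1");o=get_obs();R=Ro.from_quat(o["orientation"]).as_matrix()
W=lambda x,y:((x+.5)/1.4-.5,(y+.5)/1.4-.5)
for x,y in((258,397),(533,395),(232,393)):
    c,d=ray(w,*W(x,y));p=c+d*.1486;print((R.T@(p-o["position"])).round(4))
Q=quat(-.13,.8,-1)
for q in(o["joint_pos"],):
  for p in((.44,-.193,.032),(.385,-.186,.032),(.385,-.186,.1),(.37,-.184,.1)):
    k=kinematics.solve_ik(p,Q);print(p,None if k is None else k.round(2))
E
```

```text
[-0.0074  0.0054 -0.0419]
[-0.008   0.0055  0.0432]
[-0.0085  0.0059 -0.05  ]
(0.44, -0.193, 0.032) [-0.67  0.64  2.54  2.62  0.82 -1.59]
(0.385, -0.186, 0.032) [-0.8   0.67  2.63  2.55  0.93 -1.69]
(0.385, -0.186, 0.1) [-0.8   0.37  2.63  2.36  0.69 -1.43]
(0.37, -0.184, 0.1) [-0.85  0.37  2.65  2.33  0.71 -1.44]
```

```bash
python3 - <<'E'
from h import *
from workcell import bot,kinematics,get_obs,vision
Q=quat(-.13,.8,-1)
bot.reach((.374,-.1843,.17),Q)
bot.servo_line((.374,-.1843,.10))
o=get_obs();print(o["time_s"],o["joint_pos"].round(2),o["position"].round(4),o["wrist_force"].round(1))
c=vision.read_camera("wrist");np.savez("w2.npz",**c);crop(c["frame"],0,0,560,420,1.4,"pics/w2.png")
E
```

```text
3.6583 [-0.83  0.36  2.64  2.34  0.7  -1.44] [ 0.3745 -0.184   0.1004] [-0.2 -0.1  0.8]
```

View pics/w2.png

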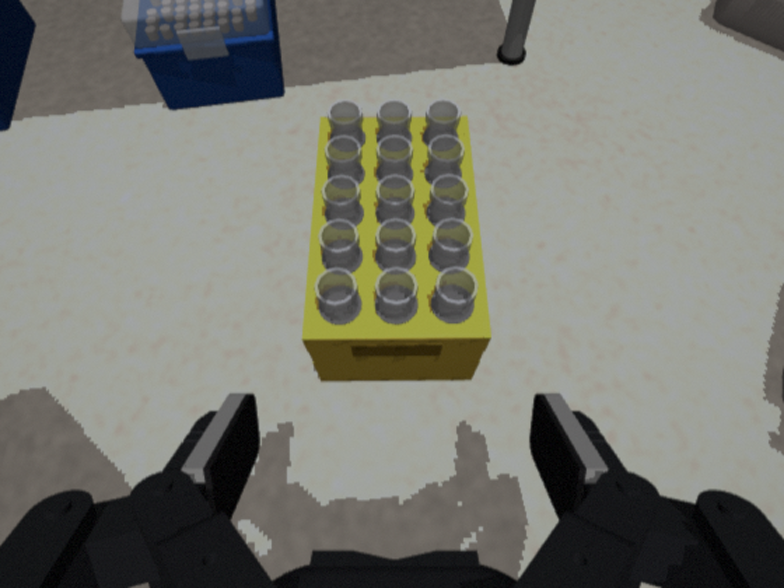

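```bash
python3 - <<'E'
from h import *
w=load("w2")
W=lambda x,y:((x+.5)/1.4-.5,(y+.5)/1.4-.5)
g=lambda x,y,z:onz(w,W(x,y),z)[:2].round(4)
print(g(303,339,.06),g(490,338,.06),g(319,117,.06),g(469,117,.06))
print(g(321,380,0),g(475,378,0))
a=(onz(w,W(303,339),.06)+onz(w,W(490,338),.06))/2;b=(onz(w,W(319,117),.06)+onz(w,W(469,117),.06))/2
d=b-a;print(a,b,np.arctan2(d[1],d[0]),np.linalg.norm(d))
t=load("top0");print(tri([(load("w1"),((467.5)/1.4-.5,485.5/1.4-.5)),(w,W(303,339))]))
E
```

```text
[ 0.4241 -0.1519] [ 0.4144 -0.2301] [ 0.5527 -0.1662] [ 0.5423 -0.2469]
[ 0.4248 -0.1514] [ 0.4154 -0.2331]
[ 0.41924606 -0.19099422  0.06      ] [ 0.54746519 -0.20654881  0.06      ] -0.12072269122686013 0.129159167648896
(array([ 0.42376356, -0.1506056 ,  0.05825329]), [np.float64(0.001458554676571802), np.float64(0.0014585546765718187)])
```

```bash
python3 - <<'E'
from h import *
from workcell import bot,hand,get_obs,vision
yaw=-.124;Q=quat(yaw,.8,-1);f=np.array([np.cos(yaw),np.sin(yaw),0]);l=np.array([-f[1],f[0],0])
n=np.array([.4195,-.1913,.020])+.0006*l
bot.servo_line(n-.044*f,Q,.1)
for d in(-.015,.005,.022):
    bot.servo_line(n+d*f,None,.06);o=get_obs();print(o["time_s"],o["position"].round(4),o["wrist_force"].round(2))
c=vision.read_camera("wrist");np.savez("w3.npz",**c);crop(c["frame"],0,0,560,420,1.4,"pics/w3.png")
c=vision.read_camera("scene");crop(c["frame"],150,120,250,150,3.2,"pics/s3.png")
E
```

```text
5.2917 [ 0.4048 -0.1886  0.0201] [-0.93 -0.11  1.02]
5.775 [ 0.4249 -0.1912  0.0201] [-0.94  0.36 -0.14]
6.2083 [ 0.4418 -0.1934  0.0201] [-0.8  -0.53  0.23]
```

View pics/w3.png

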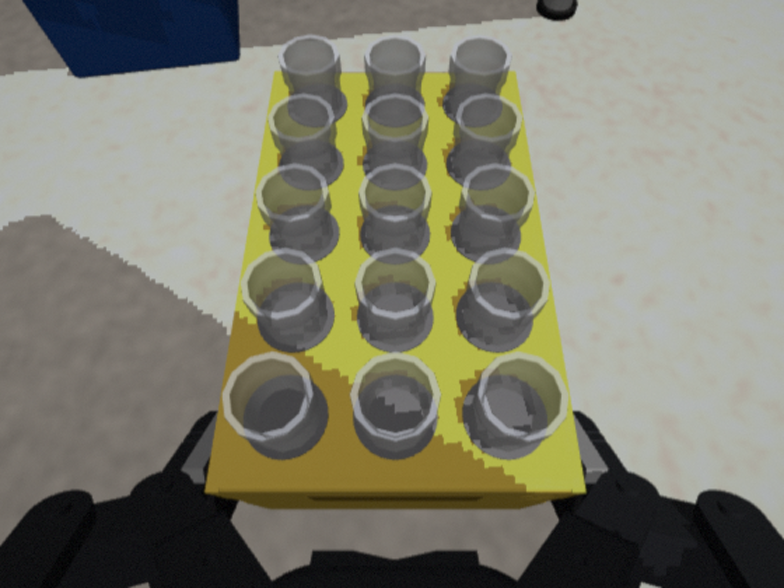

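View pics/s3.png

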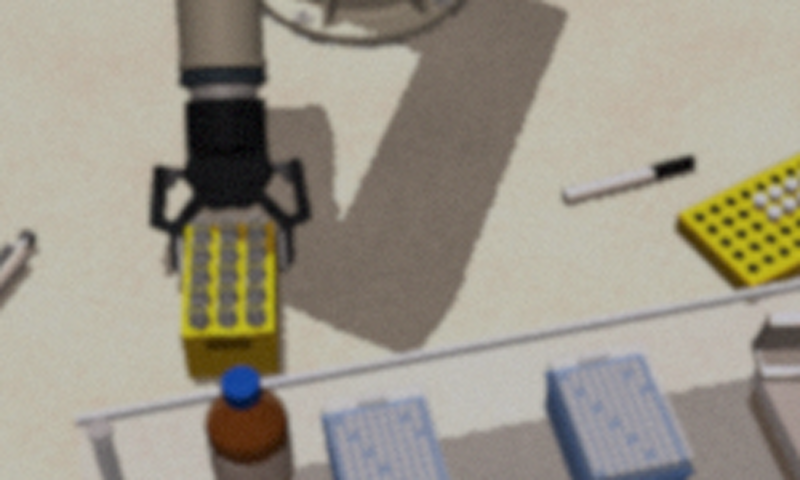

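The rack sits between the fingers with no contact; its near top edge spans (207,491)–(585,491) between the pads. I'll grip it and check.

```bash
python3 - <<'E'
from h import *
from workcell import bot,hand,get_obs,vision
hand.move_gripper(.076,25)
o=get_obs();print(o["time_s"],o["gripper_width"],o["position"].round(4),o["wrist_force"].round(2))
yaw=.037;Q=quat(yaw,.8,-1);f=np.array([np.cos(yaw),np.sin(yaw),0]);l=np.array([-f[1],f[0],0])
F=np.array([.635,.0003,.020])
tgt=F-.128*f+.0006*l
z0=o["position"][2]
# start gently, 1 cm, check
p=o["position"]; tgt[2]=z0
bot.servo_line(p+(tgt-p)*.08,None,.05)
o=get_obs();print(o["time_s"],o["gripper_width"],o["wrist_force"].round(2),o["position"].round(4))
bot.servo_line(tgt,Q,.08)
o=get_obs();print(o["time_s"],o["gripper_width"],o["wrist_force"].round(2),o["position"].round(4))
c=vision.read_camera("wrist");np.savez("w4.npz",**c);crop(c["frame"],0,0,560,420,1.4,"pics/w4.png")
c=vision.read_camera("scene");np.savez("s4.npz",**c);crop(c["frame"],180,130,220,165,3.6,"pics/s4.png")
c=vision.read_camera("top");np.savez("t4.npz",**c);crop(c["frame"],180,110,220,165,3.6,"pics/t4.png")
E
```

```text
6.525 0.07948454634311247 [ 0.4411 -0.1933  0.0201] [-1.84  0.9   3.85]
7.0 0.07969656208044747 [0.08 2.05 1.72] [ 0.4466 -0.1775  0.0201]
9.4583 0.07944948660800835 [-0.84 -0.57  1.77] [ 0.5071 -0.0039  0.0201]
```

View pics/w4.png

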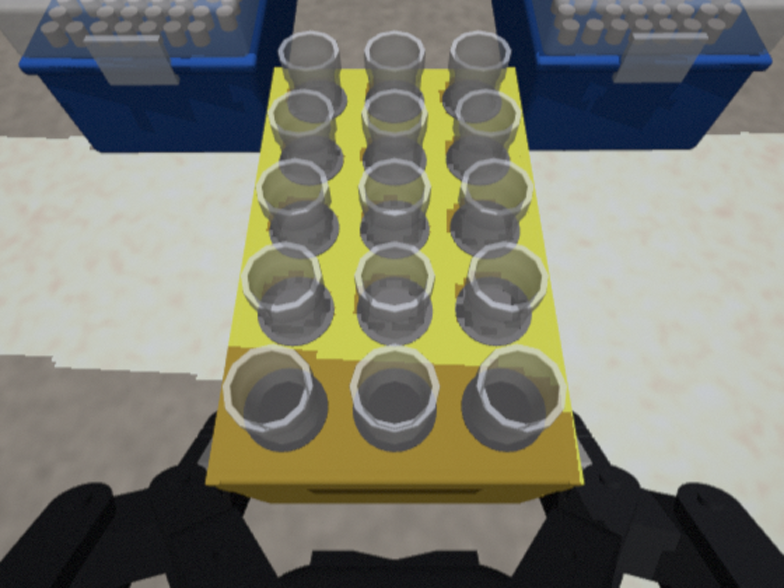

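View pics/s4.png

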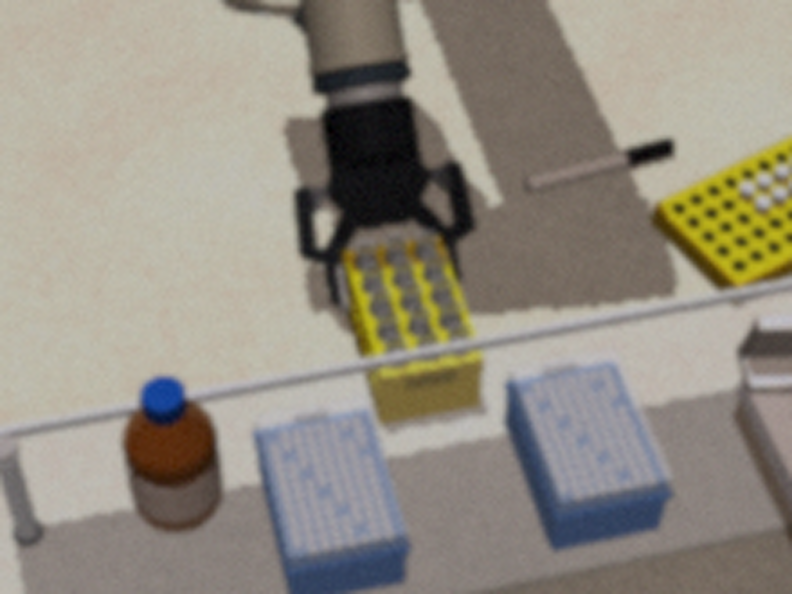

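View pics/t4.png

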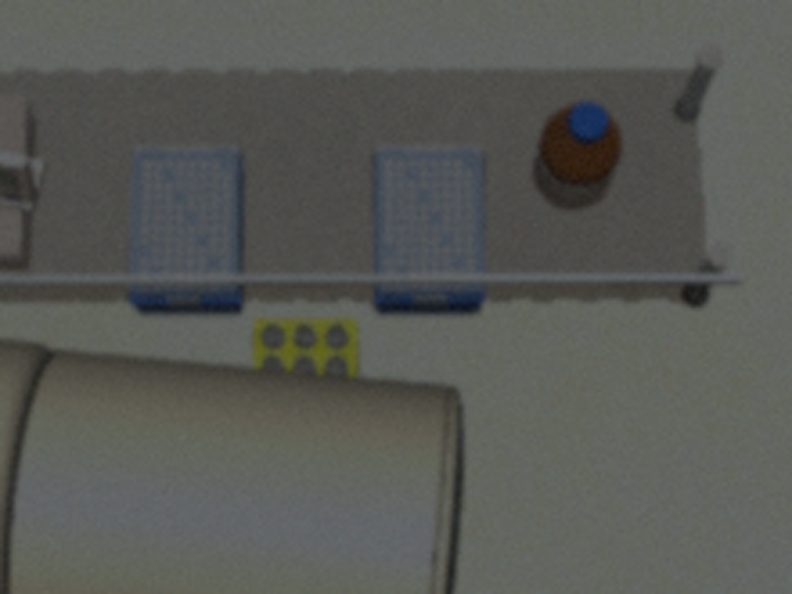

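Top and wrist views show the rack square to the gap. The box base outer corners are at (102,152) and (693,150), midpoint 397, against a rack midpoint of 395. I'll start the straight insertion.

```bash
python3 - <<'E'
from h import *
from workcell import bot,hand,get_obs,vision
yaw=.037;f=np.array([np.cos(yaw),np.sin(yaw),0]);l=np.array([-f[1],f[0],0])
p=get_obs()["position"]
for d in(.02,.05,.103):
    bot.servo_line(p+f*d,None,.06)
    o=get_obs();print(o["time_s"],o["gripper_width"],o["wrist_force"].round(2),o["position"].round(4))
c=vision.read_camera("wrist");np.savez("w5.npz",**c);crop(c["frame"],0,0,560,420,1.4,"pics/w5.png")
c=vision.read_camera("scene");np.savez("s5.npz",**c);crop(c["frame"],180,130,220,165,3.6,"pics/s5.png")
E
```

```text
10.0917 0.07961975293376852 [ 1.65 -0.57 -0.35] [ 0.5271 -0.0032  0.0201]
10.7417 0.07964211992576732 [ 1.67 -0.47  0.57] [ 0.557  -0.0021  0.0201]
11.775 0.08008284681624306 [ 1.43 -0.48  2.69] [ 6.10e-01 -1.00e-04  2.01e-02]
```

View pics/w5.png

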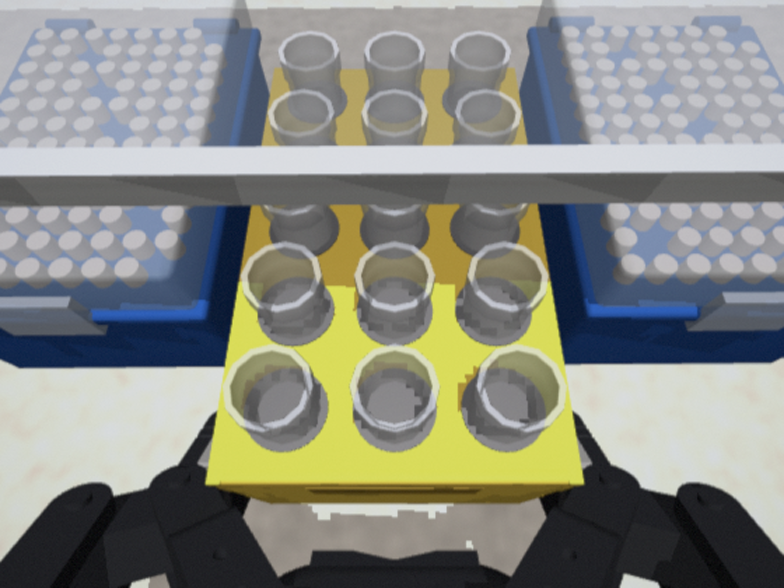

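View pics/s5.png

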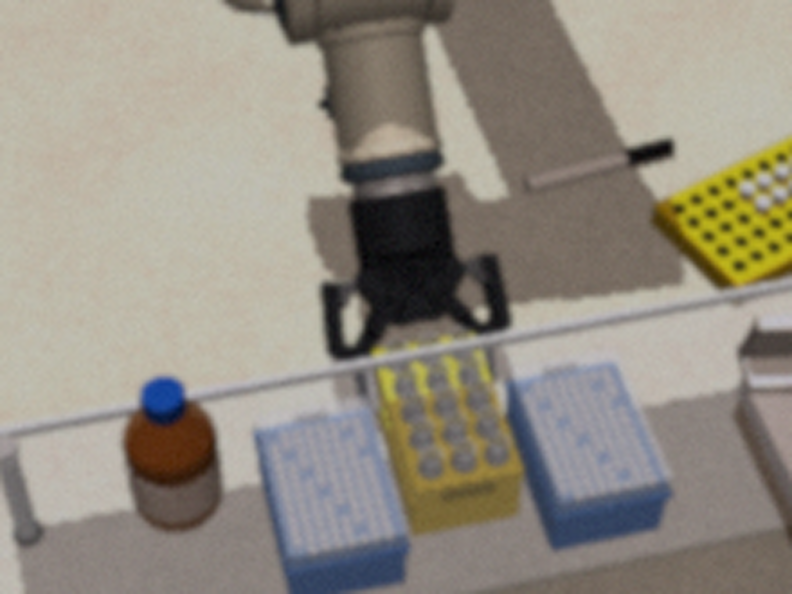

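```bash
python3 - <<'E'
from h import *
w=load("w5");w1=load("w1")
W=lambda x,y:((x+.5)/1.4-.5,(y+.5)/1.4-.5)
g=lambda x,y,z:onz(w,W(x,y),z)[:2].round(4)
print("front bottom",g(30,204,.1),g(395,205,.1),g(750,204,.1));print("front top",g(30,176,.108),g(395,175.5,.108),g(750,174,.108))
print("rack near top",g(207,484,.06),g(583,484,.06),"far",g(273,69,.06),g(517,69,.06))
print("near base",g(275,502,0),g(515,502,0))
print("boxes base",g(18,367,0),g(215,364,0),g(575,362,0))
# height of front edge across two views (bottom edge), point at y=-.0: w1 bottom of bar
crop(w1["frame"],140,110,220,40,3.6,"pics/w1e.png")
E
```

```text
front bottom [0.6296 0.0644] [6.318e-01 4.000e-04] [ 0.6344 -0.062 ]
front top [0.6292 0.0588] [6.315e-01 4.000e-04] [ 0.634  -0.0566]
rack near top [0.5884 0.0383] [ 0.5913 -0.0408] far [0.7172 0.0438] [ 0.7203 -0.037 ]
near base [0.5889 0.0373] [ 0.5918 -0.0401]
boxes base [0.6307 0.1377] [0.6345 0.0662] [ 0.6402 -0.0657]
```

View pics/w1e.png

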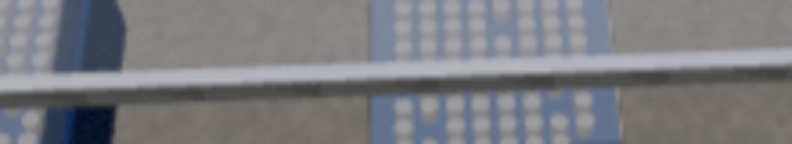

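```bash
python3 - <<'E'
from h import *
from workcell import bot,hand,get_obs,vision
yaw=.037;f=np.array([np.cos(yaw),np.sin(yaw),0])
hand.move_gripper(.085,25)
p=get_obs()["position"]
bot.servo_line(p-f*.062,None,.1)
q=p-f*.062; q[2]=.027
hand.move_gripper(.05)
bot.servo_line(q,None,.1)
o=get_obs();print(o["time_s"],o["gripper_width"],o["wrist_force"].round(2),o["position"].round(4))
c=vision.read_camera("wrist");np.savez("w6.npz",**c);crop(c["frame"],0,0,560,420,1.4,"pics/w6.png")
E
```

```text
13.575 0.049794784650807215 [ 1.32  0.72 -0.74] [ 0.5478 -0.0024  0.0275]
```

View pics/w6.png

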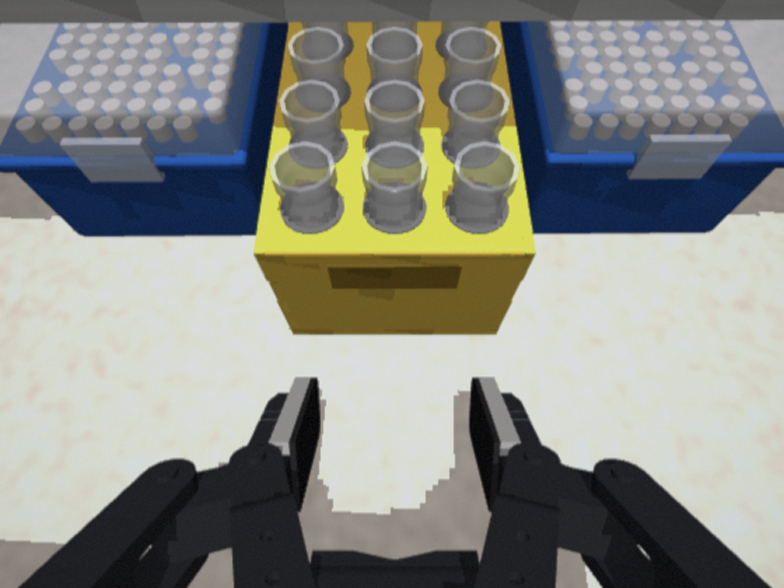

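The released rack stands square. Its near top edge is (256,254)–(534,254) and its base (292,333)–(497,333), with the fingers clear behind. I'll push now, and stop short to look.

```bash
cat > push.py <<'E'
from h import *
from workcell import bot,hand,get_obs,vision
import sys
yaw=.037;f=np.array([np.cos(yaw),np.sin(yaw),0])
def go(ds,v,tag):
    p=get_obs()["position"]
    for d in ds:
        bot.servo_line(p+f*d,None,v)
        o=get_obs();print(d,o["time_s"],o["wrist_force"].round(2),o["position"].round(4))
    c=vision.read_camera("wrist");np.savez(tag+".npz",**c);crop(c["frame"],0,0,560,420,1.4,f"pics/{tag}.png")
E
python3 - <<'E'
from push import *
go((.015,.022,.026,.030,.040,.055),.03,"w7")
E
```

```text
0.015 14.2833 [-0.56  0.24 -0.61] [ 0.5627 -0.0019  0.0272]
0.022 14.6667 [-0.15  0.67  0.15] [ 0.57   -0.0016  0.0274]
0.026 14.95 [-0.59 -0.25 -0.33] [ 0.574  -0.0015  0.0274]
0.03 15.2333 [ 0.5  -0.33  0.03] [ 0.578  -0.0013  0.0274]
0.04 15.7167 [ 0.16 -0.34  0.58] [ 0.5881 -0.0009  0.0274]
0.055 16.3667 [-0.25  0.14  0.04] [ 6.029e-01 -4.000e-04  2.740e-02]
```

View pics/w7.png

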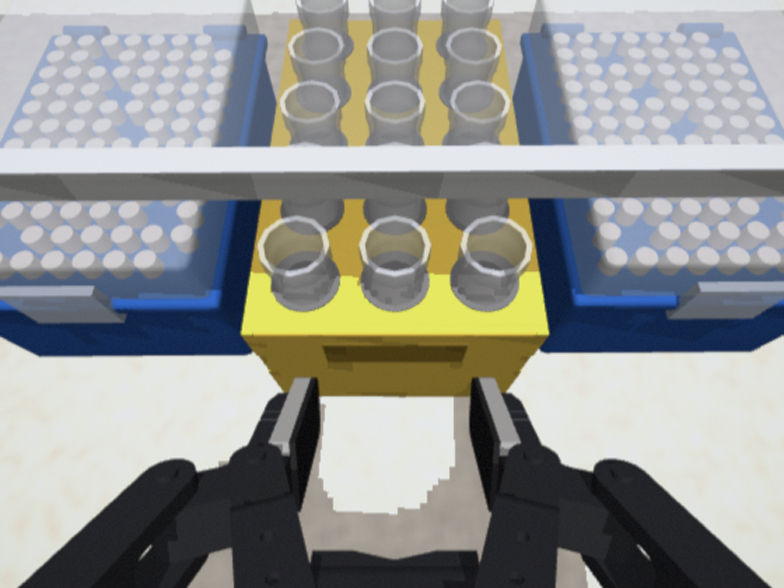

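```bash
cat > meas.py <<'E'
from h import *
import sys
def meas(n,nt,nb,fb,ft):
    w=load(n);W=lambda p:((p[0]+.5)/1.4-.5,(p[1]+.5)/1.4-.5)
    for nm,ps,z in(("near top",nt,.06),("near base",nb,0),("front bot",fb,.1),("front top",ft,.108)):
        a=[onz(w,W(p),z) for p in ps]; print(nm,[x[:2].round(4).tolist() for x in a],"x@y0",round(np.interp(0,[a[1][1],a[0][1]],[a[1][0],a[0][0]]),4),"yaw",round(-(a[0][0]-a[1][0])/(a[0][1]-a[1][1]),4))
E
python3 - <<'E'
from meas import *
meas("w7",((241,334),(549,334)),((285,396),(505,396)),((30,200),(750,198)),((30,173),(750,171)))
E
```

```text
near top [[0.6185, 0.0396], [0.6214, -0.0401]] x@y0 0.6199 yaw 0.0371
near base [[0.6185, 0.0403], [0.6215, -0.0411]] x@y0 0.62 yaw 0.0369
front bot [[0.629, 0.0716], [0.6348, -0.0693]] x@y0 0.6319 yaw 0.0411
front top [[0.6289, 0.0661], [0.6343, -0.064]] x@y0 0.6317 yaw 0.0413
```

The near end sits at x=0.620 and the riser front at 0.632 (both at y=0), so 11.8 mm remains.

```bash
python3 - <<'E'
from push import *
go((.006,.0118),.015,"w8")
E
```

```text
0.006 16.975 [-0.21  0.43 -0.89] [ 6.091e-01 -2.000e-04  2.750e-02]
0.0118 17.5083 [-0.38  0.36 -0.36] [0.6149 0.     0.0275]
```

View pics/w8.png

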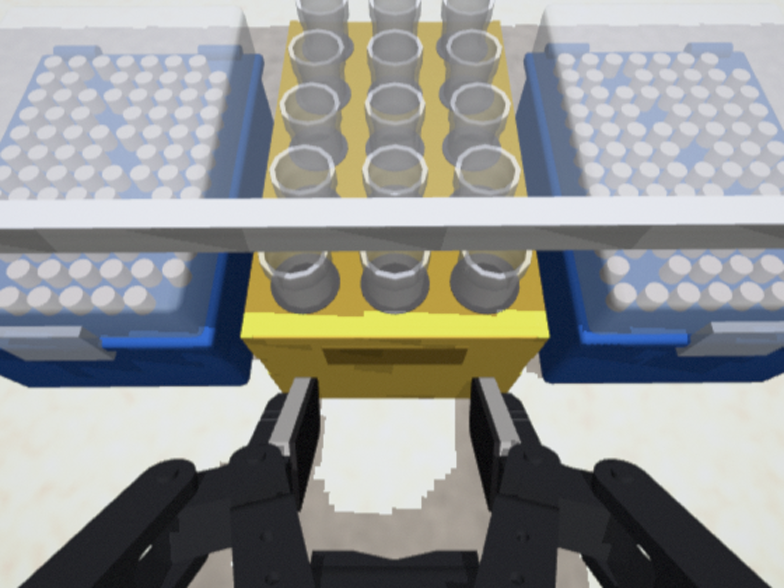

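```bash
python3 - <<'E'
from meas import *
meas("w8",((241,337),(549,337)),((285,399),(505,399)),((30,250),(750,247)),((30,228),(750,225)))
w=load("w8");W=lambda x,y:((x+.5)/1.4-.5,(y+.5)/1.4-.5)
print([onz(w,W(*p),0)[:2].round(4) for p in((25,386),(248,384),(553,381),(760,380))])
E
```

```text
near top [[0.6297, 0.04], [0.6326, -0.0396]] x@y0 0.6312 yaw 0.037
near base [[0.6294, 0.0407], [0.6324, -0.0407]] x@y0 0.6309 yaw 0.0368
front bot [[0.6297, 0.0678], [0.6353, -0.0656]] x@y0 0.6325 yaw 0.0423
front top [[0.6292, 0.0621], [0.6344, -0.0601]] x@y0 0.6318 yaw 0.0425
[array([0.6308, 0.1385]), array([0.6346, 0.0553]), array([ 0.64  , -0.0592]), array([ 0.6433, -0.1373])]
```

About 1 mm short; one last small push, then back off and check from a different height.

```bash
python3 - <<'E'
from push import *
go((.0013,),.01,"w9")
bot.servo_line(get_obs()["position"]-f*.06,None,.1)
p=get_obs()["position"].copy();p[2]=.16
bot.servo_line(p,None,.1)
go((-.001,),.05,"w10")
for n in("scene","top"):
    c=vision.read_camera(n);np.savez(n+"10.npz",**c);crop(c["frame"],180,130 if n=="scene" else 110,220,165,3.6,f"pics/{n}10.png")
E
```

```text
0.0013 17.8583 [-0.1   1.01 -0.27] [6.162e-01 1.000e-04 2.750e-02]
-0.001 20.3833 [-0.93  0.29  0.1 ] [ 0.5554 -0.0022  0.1588]
```

View pics/w10.png

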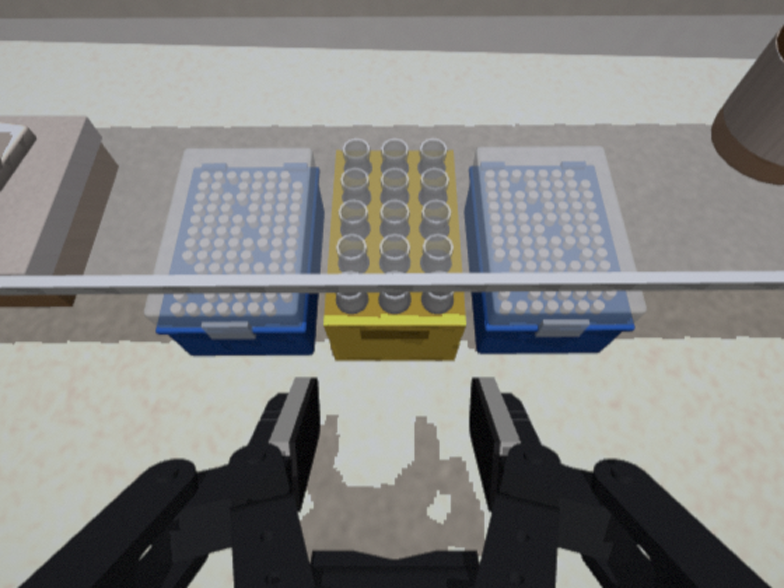

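View pics/scene10.png

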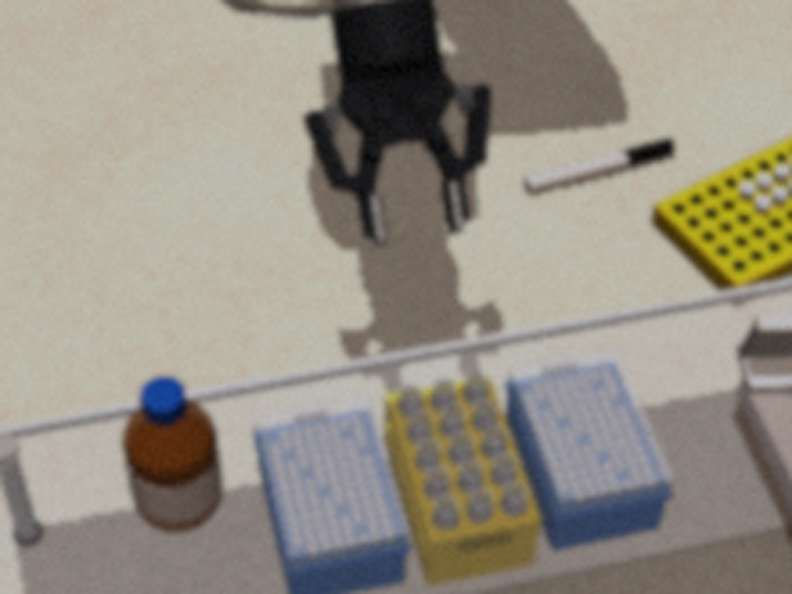

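View pics/top10.png

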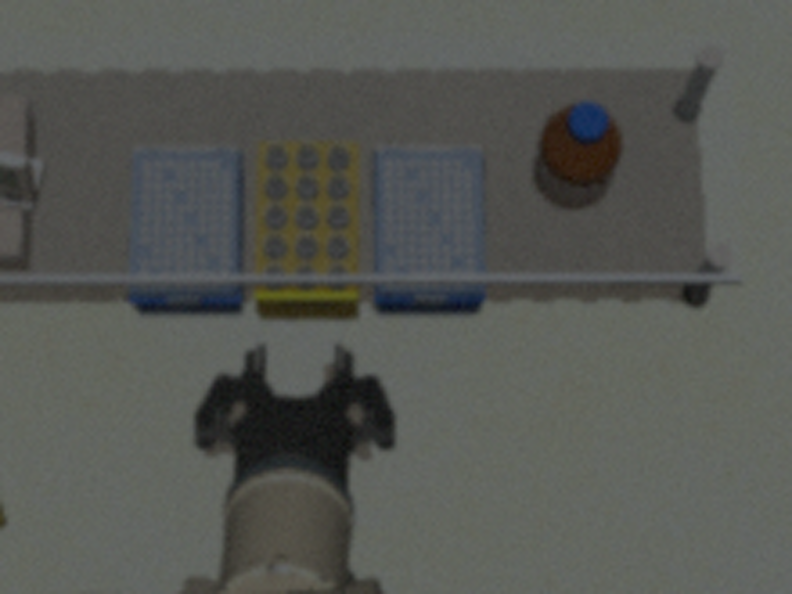

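```bash
python3 - <<'E'
from meas import *
w=load("w10");crop(w["frame"],100,185,250,80,3.2,"pics/w10z.png")
w=load("w9");crop(w["frame"],150,150,260,150,3.0,"pics/w9z.png")
E
```

```text
(no output)
```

View pics/w10z.png

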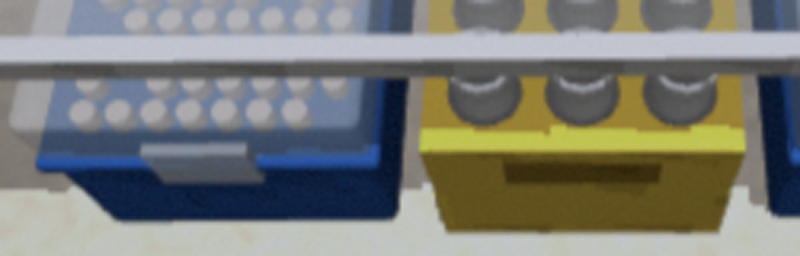

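View pics/w9z.png

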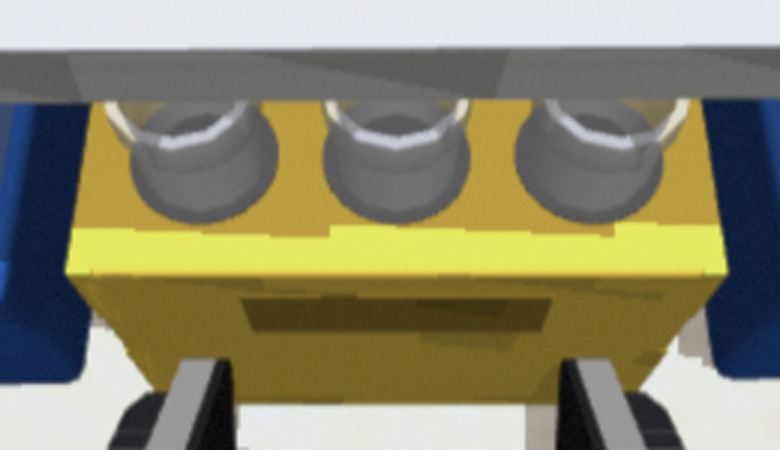

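```bash
python3 - <<'E'
from h import *
def M(n,ox,oy,s,pts):
    w=load(n)
    for nm,x,y,z in pts:
        print(n,nm,onz(w,(ox+(x+.5)/s-.5,oy+(y+.5)/s-.5),z)[:2].round(4))
M("w10",100,185,3.2,[("rack top L",421,152,.06),("rack top R",745,151,.06),("base L",446,231,0),("base R",718,230,0),("front bot",230,79,.1),("front bot",760,75,.1),("front top",20,66,.108),("front top",580,61,.108),("boxL base",115,219,0),("boxL base",393,216,0),("boxR",780,214,0)])
M("w9",150,150,3.0,[("top",66,274,.06),("top",727,274,.06),("base",230,403,0),("base",560,403,0),("front bot",10,103,.1),("front bot",770,99,.1),("front top",10,50,.108),("front top",770,46,.108)])
# two-view heights & x: front bottom edge / rack top edge across w9,w10 by crossing y=0 plane
def aty(n,ox,oy,s,x,y,):
    w=load(n);o,d=ray(w,ox+(x+.5)/s-.5,oy+(y+.5)/s-.5);return o,d
for nm,a,b in(("front bot",(395,101),(581,76.3)),("rack top",(395,274),(581,151.5)),("rack base",(395,403),(581,230.5))):
    w9=load("w9");w10=load("w10")
    o1,d1=aty("w9",150,150,3.,*a);o2,d2=aty("w10",100,185,3.2,*b)
    A=np.c_[d1[[0,2]],-d2[[0,2]]];k=np.linalg.solve(A,(o2-o1)[[0,2]]);print(nm,(o1+k[0]*d1).round(4))
E
```

```text
w10 rack top L [0.6305 0.0394]
w10 rack top R [ 0.6337 -0.0398]
w10 base L [0.6313 0.04  ]
w10 base R [ 0.6345 -0.0399]
w10 front bot [0.6287 0.0746]
w10 front bot [ 0.6338 -0.0376]
w10 front top [0.626  0.1151]
w10 front top [6.314e-01 6.000e-04]
w10 boxL base [0.6314 0.1379]
w10 boxL base [0.6354 0.056 ]
w10 boxR [ 0.6402 -0.0583]
w9 top [0.6308 0.0401]
w9 top [ 0.6337 -0.0395]
w9 base [0.6315 0.0289]
w9 base [ 0.6336 -0.0281]
w9 front bot [0.6305 0.0334]
w9 front bot [ 0.6333 -0.0316]
w9 front top [0.6306 0.0307]
w9 front top [ 0.6332 -0.029 ]
front bot [6.326e-01 5.000e-04 9.890e-02]
rack top [6.342e-01 5.000e-04 5.520e-02]
rack base [6.316e-01 4.000e-04 3.800e-03]
```

```bash
python3 - <<'E'
from h import *
from workcell import get_obs,hand_in
a=load("scene0")["frame"].astype(int);b=load("scene10")["frame"].astype(int)
for n,(x0,y0,x1,y1) in dict(boxR=(250,245,293,295),boxL=(322,230,365,280),freezer_timer=(385,215,450,280),bottle=(215,236,243,277),micro=(362,163,435,210),pipette=(112,190,164,250),marker=(325,165,370,186)).items():
    print(n,np.abs(a-b)[y0:y1,x0:x1].mean().round(1),cv2.phaseCorrelate(a[y0:y1,x0:x1].mean(2),b[y0:y1,x0:x1].mean(2))[0])
o=get_obs();print(o["time_s"],o["wrist_force"].round(2))
print(hand_in())
E
```

```text
boxR 5.5 (-0.14083418923078384, -0.06705628850994927)
boxL 3.8 (0.6719198842761713, -0.08673132760200275)
freezer_timer 2.1 (0.005828722179302304, -0.052114127448952274)
bottle 5.2 (-0.06309033743398018, 0.189269941048142)
micro 2.2 (0.5120304447056725, 0.0045880293852746945)
pipette 9.0 (0.12116864985346254, -0.013646700874677009)
marker 4.1 (0.4245233740034706, -0.1590051192809696)
20.5333 [-0.17 -0.04 -0.51]
the job is handed in; nothing more can be done
None
```

The rack is under the riser between the two tip boxes, with its near end flush with the front edge, and I've handed the job in at 20.5 s of the 54 s allowed.

**How it was done:** I gripped the rack low on its long sides with the tool tilted back. I then slid it level along the bench, turning it square to the riser, and drew it partway into the gap. After letting go, I pushed the near end straight in with both fingertips and backed the arm off. The wrist force at the checks stayed under about 5 N.

**Last checks:**
- **Flush:** the rack's near end measures x ≈ 0.632–0.633 m and the riser's front edge x ≈ 0.632 m, so it is flush within about 1 mm. The camera calibration is good to about 2 mm.
- **Square:** the rack's yaw is about 0.04 rad, matching the riser's.
- **Clearance:** there was roughly 15 mm on the left and 18 mm on the right at the base, so the rack touches neither tip box.
- **Everything else:** images before and after show shifts of 0.7 px or less for both tip boxes and the bystanders, so I saw no sign that anything moved. I read the largest of these, the left tip box at 0.67 px, as noise or shadow; its near-base position also agreed within 1 mm before and after.

**Disagreements:**
- The gap measured 108–114 mm against the stated 100–106 mm.
- The tip-box near faces measured about 5 mm behind the front edge, at the limit of the stated 1 to 5 mm.
- Two-view heights at the end were off by 1–5 mm: riser underside 99 mm, rack top 55 mm, rack base 4 mm.

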